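# Clear down the sole-cementing bench

### The job

Clear down this shoe bench. Slide the clamp's jaw open, lift the finished sole out and lay it flat in the grey tray, right side up, leaving the jaw open. Press every spent cement cartridge in the dock down until its latch lets go and it springs up, pull it out, and put the cartridges and every red reject heel cup lying on the bench through the sprung orange flap into the scrap bin, so that the flap is shut again; leave the other things on the bench where they are.

Things in the scene. Friction and masses are not known exactly. Their poses are not given: they have to be found in the camera images.
- cart1_c (a point): Centre of a spent cement cartridge, upright in a bay of the dock, 110 to 180 g: square blue and white body 52 x 52 x 75 mm, on its top a white grip fin 26 mm along x, 14 mm along y, 34 mm tall. This point is 54.5 mm above its underside and 54.5 mm below the fin's top; z up. The row of bays runs along its x.
- cart2_c (a point): Centre of a spent cement cartridge, upright in a bay of the dock, 110 to 180 g: square blue and white body 52 x 52 x 75 mm, on its top a white grip fin 26 mm along x, 14 mm along y, 34 mm tall. This point is 54.5 mm above its underside and 54.5 mm below the fin's top; z up. The row of bays runs along its x.
- cart3_c (a point): Centre of a spent cement cartridge, upright in a bay of the dock, 110 to 180 g: square blue and white body 52 x 52 x 75 mm, on its top a white grip fin 26 mm along x, 14 mm along y, 34 mm tall. This point is 54.5 mm above its underside and 54.5 mm below the fin's top; z up. The row of bays runs along its x.
- dock: Fixed grey dock, origin on the table under its middle bay; three bays along x at -100, 0, 100 mm. Walls 80 mm high, 1.5 mm clearance round a cartridge, whose underside starts 30 mm above the table. At each bay's +x side an orange hook (top 121 mm up, 14 mm wide, reaching to 16.5 mm from the bay's axis) holds the cartridge down.
- hook1_top (a point): Top of the orange hook of the bay at x = -100 mm; all three hooks act alike. Pressing a cartridge straight down 6 to 12 mm (8 to 14 N; it bottoms at 14 mm) lets its hook jump 14 mm aside towards +x; let go, the cartridge springs up to 22 mm above its start and stands loose, 28 mm of it still in the bay: lift it straight up. A hooked cartridge cannot be pulled.
- heel1_c (a point): Centre (18 mm above its underside) of a red hard-plastic reject heel cup (None if absent) lying open side up on the bench, 36 mm tall, 70 to 120 g. Outer width 56 mm along its y (two parallel walls 8 mm thick, x = -13 to 33 mm); 66 mm along its x, closed rounded end (8 mm wall) at x = -33 mm, open end at +33 mm; black 6 mm floor.
- heel2_c (a point): Centre (18 mm above its underside) of a red hard-plastic reject heel cup (None if absent) lying open side up on the bench, 36 mm tall, 70 to 120 g. Outer width 56 mm along its y (two parallel walls 8 mm thick, x = -13 to 33 mm); 66 mm along its x, closed rounded end (8 mm wall) at x = -33 mm, open end at +33 mm; black 6 mm floor.
- bin: Closed blue scrap bin, fixed, 225 mm tall, steel top. Origin on the table under the middle of the slot in its top. In its frame the slot reaches x = -75 to 75 and y = -65 to 65 mm, closed by a flap; the bin spans x = -110 to 110, y = -85 to 440 mm, hollow below the top.
- flap (a joint): Angle (rad) of the smooth orange flap level with the bin's top: 0 shut, 1.05 at most. Hinged on the slot's -y edge; its +y edge swings down. Spring 0.22 N m shut, 0.36 at 0.9 rad, damped: shuts in about 2 s. A load's weight does not open it: press it down slowly (5 to 12 N) with the load or fingertips to about 0.8 rad, let go, and the load slides off towards +y.
- jaw (a joint): Travel of the clamp's green sliding jaw (m): 0 closed on the sole, 0.055 fully open. Friction of 5 N; stays where it is left. Its lip overhangs the sole's toe by 12 mm, so the sole comes out freely only when it is open by 30 mm or more.
- jaw_grip (a point): Grip point of the red upright post on the jaw, on its axis, 18 mm below the post's top (99 mm above the table); the post is 24 mm along x, 16 mm along y and stands 42 mm above the jaw. Its x axis points along the clamp from the jaw to the sole; the jaw opens towards -x.
- sole_c (a point): Centre (half-way up) of the finished shoe sole, 165 mm long along x, 24 mm thick, black with orange and blue upper face (z up), 140 to 240 g. Toe at -x 66 mm wide, heel at +x 58 mm, waist 54 mm wide with straight sides for 20 mm either side of the middle. It starts with its underside 40 mm above the table.
- clamp: Fixed clamp, origin on the table under the sole's middle, x from toe to heel. The sole lies on a bed 34 mm wide; beside the bed the base is 12 mm high and 70 mm wide. A fixed green stop at the heel is 68 mm high, the jaw at the toe 76 mm with its lip.
- tray: Open grey tray fixed on the bench, 240 (x) x 150 (y) x 22 mm, walls and floor 5 mm; origin under its centre.
- bowl: Bystander: blue plastic bowl, 150 mm across, 60 mm tall; origin at the centre of its underside.
- brush: Bystander: brush 160 mm long; origin under its middle.
- tape: Bystander: yellow roll of tape, 90 mm across, 25 mm tall; origin at the centre of its underside.
- scrap: Bystander: strip of black rubber 110 x 50 x 12 mm; origin at the centre of its underside.
There are look-alikes about, which are no part of the job. Leave any green or pink look-alike of the part that bears heel2_c alone.

How it is judged:
On the way, in this order (a step that is already met when the one before it is completed fails the run):
1. the clamp's jaw is slid open by more than 25 mm (value of joint jaw above 0.025 m), for 0.2 s.
2. the finished sole lies flat in the tray, right side up, let go (x of sole_c in the frame of tray between -0.045 and 0.045 m and y of sole_c in the frame of tray between -0.045 and 0.045 m and z of sole_c in the frame of tray between 0.01 and 0.026 m and angle between sole_c's own z axis and vertical below 0.12 rad and contact force between the fingers and sole below 0.1 N), for 0.3 s.
At the end, for the whole second after the job is handed in: Every cartridge and heel cup present is inside the bin (centre lower than 175 mm), the flap is shut (below 0.1 rad), the sole lies at rest flat in the tray right side up (centre within 45 mm of the tray's along x and y, tilt under 0.12 rad), and the jaw is open by over 20 mm (x of cart1_c in the frame of bin between -0.105 and 0.105 m and y of cart1_c in the frame of bin between -0.085 and 0.44 m and z of cart1_c in the frame of bin between 0 and 0.175 m and x of cart2_c in the frame of bin between -0.105 and 0.105 m and y of cart2_c in the frame of bin between -0.085 and 0.44 m and z of cart2_c in the frame of bin between 0 and 0.175 m and x of cart3_c in the frame of bin between -0.105 and 0.105 m and y of cart3_c in the frame of bin between -0.085 and 0.44 m and z of cart3_c in the frame of bin between 0 and 0.175 m and x of heel1_c in the frame of bin between -0.105 and 0.105 m and y of heel1_c in the frame of bin between -0.085 and 0.44 m and z of heel1_c in the frame of bin between 0 and 0.175 m and x of heel2_c in the frame of bin between -0.105 and 0.105 m and y of heel2_c in the frame of bin between -0.085 and 0.44 m and z of heel2_c in the frame of bin between 0 and 0.175 m and x of sole_c in the frame of tray between -0.045 and 0.045 m and y of sole_c in the frame of tray between -0.045 and 0.045 m and z of sole_c in the frame of tray between 0.01 and 0.026 m and angle between sole_c's own z axis and vertical below 0.12 rad and linear speed of sole below 0.02 m/s and value of joint flap below 0.1 rad and value of joint jaw above 0.02 m); the robot touches nothing.
It fails at once if a bystander is moved by more than 50 mm (distance of any of bowl, brush, tape, scrap from where it was at the start of the episode above 0.05 m).
Of heel1, heel2 only 1 to 2 are there at a start; the rules pass over those that are not, and their reading is None.
At some moment in a run one of heel1, heel2 may be knocked a few centimetres aside while the robot is not near it.
It also fails if it takes over 210 s, if anything falls off the work surface, if the arm or the gripper's body presses on something with over 40 N, if the wrist force passes 120 N, or if a joint passes its speed limit or range.

### The arm

A 6-joint arm with a two-finger parallel gripper is mounted at the origin on the work surface. World frame = base frame: x ahead of the robot, y to its left, z up, the work surface at z = 0. Lengths are in m, angles in rad, forces in N, time in s.
With the tool pointing down it reaches from about 0.35 to 0.775 m from the base axis. Payload 7.3 kg.
Tool frame: the origin (TCP) lies at the centre of the arm's flange, where the gripper is bolted on; the fingertips stand 178 mm ahead of it and the grasp point (between the pads) lies 159 mm ahead of it; z points along the fingers, y is the line along which they close (so a half turn about z gives the same grasp; the last joint's range is limited). The gripper opens to 92 mm and grips with 3 to 60 N. Pads are 19 mm wide; open, the fingers measure 130 mm over their backs; the gripper's body (75 mm by 190 mm) begins 47 mm behind the grasp point.
Start: joints at [1.15, 0.342, 1.524, -0, 1.275, -0.146], TCP at [0.142, 0.505, 0.405] pointing down, gripper open.
Joint ranges: [-2.53, 2.53], [-0.77, 2.02], [0.04, 2.7], [-1, 4.14], [0.28, 2.66], [-3.11, 3.11]. Speed limits (rad/s): [2.57, 2.57, 3.14, 3.14, 3.14, 3.14].

### API

Orientations are given as [roll, pitch, yaw] about the fixed x, y, z axes, in that order (R = Rz(yaw) Ry(pitch) Rx(roll)).
In Python, from cell import telemetry, vision, ticket gives the robot as it stands.
- The arm moves only by the shell command python3 -m crank 'ROWS' [FORCE]. ROWS is JSON, a list of rows, each a list of 5 numbers: the gripper command: -1 is shut, 1 is fully open, values between are in proportion, then the shift along the tool's x, y, z in mm, then the turn about the tool's z in rad. In form: [[fingers, dx, dy, dz, roll], ...]. A call has 1 to 12 rows; each row is the pose to reach, as a shift and turn from the pose commanded when the call began, along the tool's axes at that moment; what a row does not reach only later rows make up. A row lasts 1/12 s, in which the tool goes at most 41.7 mm and 7.16 degrees, less where a joint would pass 70% of its speed; a pose out of reach is approached as far as the arm can. A call with a gripper value outside its range is refused whole. The fingers move at their own pace and stop on an object; FORCE is the grip in N (left out, the last holds). Time passes only in rows, so rows that repeat a pose let the fingers close. It gives the time, the measured TCP pose, the force, the opening and the grip force at its end, in the units of the state.
- telemetry.observe(): the state, without advancing time (a new reading comes with each control period).
- vision.read_camera(name): name is "side" or "top"; returns (picture, depth): 400x640x3 uint8, red, green, blue; 400x640 float32, m along the optical axis (not along the pixel's ray), 0 where there is no reading.
- vision.get_calibration(name): a dict with "camera_matrix" (3x3 intrinsics, pixels), "dist" ([k1, k2, p1, p2, k3] as OpenCV has them; the pictures are not rectified), "rvec" (rotation vector, rad) and "tvec" (3), from world to camera coordinates, as OpenCV has them. Camera axes: x right, y down, z forward; pixel columns grow to the right and rows downward; lengths in m; the calibration is good to about 2 mm. A picture is of the moment at which its call begins. get_calibration takes no time and is no camera call.
- ticket.hand_in(): hands the job in; it is judged then, once.
The state is a dict: "time": time; "qpos": joint angles; "qvel": joint speeds; "joint_efforts": joint torques, N m; "tool_pos": TCP position; "tool_rot": TCP orientation; "contact_force": force on the tool from outside, world axes, zero at the start; "torque": the same for the moment, N m; "opening": finger opening in m; "grip_force": force on a finger pad.
Only numpy, scipy, OpenCV 4.12 (cv2) and the standard library are available. Lean on these libraries where they do the work, as an engineer would, in place of code of your own. Each camera call takes 0.05 s, during which the arm holds its last target. There are 200 camera calls.

## Working session

There is one attempt and no reset: what is moved stays moved. The work goes in short steps, Python scripts to look and compute and a shell command to move; the robot and the scene stay as the last step left them, time stands still between calls to the robot, and variables do not carry over. Pictures are saved under pics/ and viewed, at most 14 in all, crops included, and the job is handed in when it is done.

```bash
ls; mkdir -p pics; cat > h.py <<'E'
import numpy as np,cv2
from cell import telemetry,vision,ticket
def grab(n):
    p,d=vision.read_camera(n); return p,d
def cloud(n,d):
    c=vision.get_calibration(n);K=np.array(c["camera_matrix"]);D=np.array(c["dist"])
    R=cv2.Rodrigues(np.array(c["rvec"],float))[0];t=np.array(c["tvec"],float).ravel()
    v,u=np.mgrid[:400,:640]
    q=cv2.undistortPoints(np.stack([u,v],-1).reshape(-1,1,2).astype(float),K,D).reshape(400,640,2)
    P=np.dstack([q*d[...,None],d])
    W=(P-t)@R
    W[d<=0]=np.nan
    return W
E
python3 - <<'E'
from h import *
for n in("top","side"):
    p,d=grab(n); np.savez(f"{n}0.npz",p=p,d=d); cv2.imwrite(f"pics/{n}0.png",p[...,::-1])
    c=vision.get_calibration(n);print(n,c)
print(telemetry.observe())
E
```

```text
pics
top {'camera_matrix': array([[465.9643517 ,   0.        , 321.71931599],
       [  0.        , 465.9643517 , 209.98610723],
       [  0.        ,   0.        ,   1.        ]]), 'dist': array([-0.05981147,  0.        ,  0.        ,  0.        ,  0.        ]), 'rvec': array([ 2.10008845, -2.11726877,  0.23285937]), 'tvec': array([-0.06075465,  0.53246666,  1.47125708])}
side {'camera_matrix': array([[474.12430485,   0.        , 325.52896783],
       [  0.        , 474.12430485, 196.66451865],
       [  0.        ,   0.        ,   1.        ]]), 'dist': array([0.04508778, 0.        , 0.        , 0.        , 0.        ]), 'rvec': array([ 2.31769942, -0.52881158,  0.23666514]), 'tvec': array([-0.48743582,  0.2265426 ,  1.37535114])}
{'time': 0.1, 'qpos': array([ 1.14999485e+00,  3.42629484e-01,  1.52487765e+00, -1.60119825e-07,
        1.27540513e+00, -1.46004519e-01]), 'qvel': array([-0.00011166, -0.00110729, -0.00302718,  0.00031608, -0.00059417,
       -0.0008882 ]), 'joint_efforts': array([ 2.58954053e-03, -4.31999767e+01, -2.44692332e+01,  7.20801903e-02,
        5.26435976e-02, -6.77356411e-05]), 'tool_pos': array([0.1423941 , 0.50520403, 0.40414184]), 'tool_rot': array([-3.14028706e+00, -1.91834391e-04,  2.86679561e+00]), 'contact_force': array([-0.36413864, -0.56630154, -0.57737627]), 'torque': array([0.03987948, 0.01653323, 0.00190502]), 'grip_force': 0.0, 'opening': 0.09141093847609406}
```

View pics/top0.png

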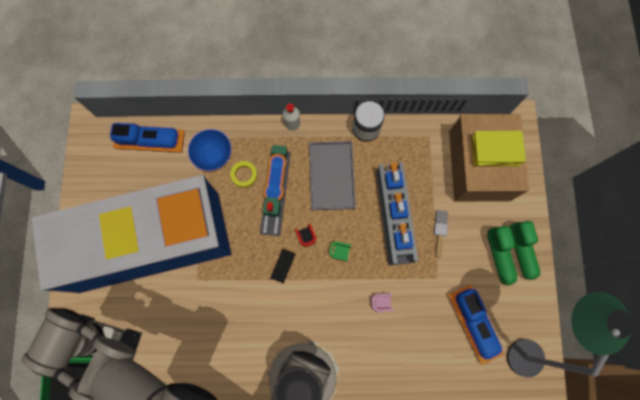

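View pics/side0.png

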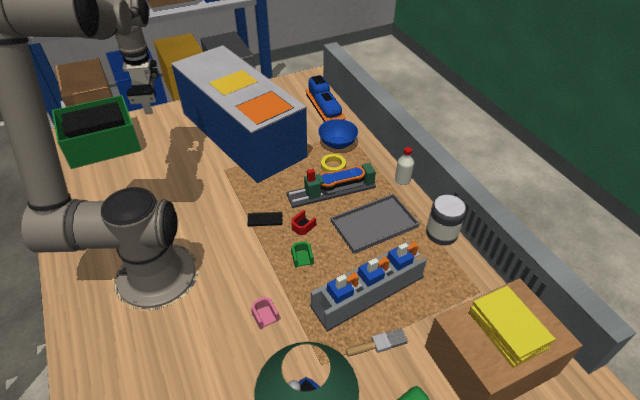

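The top view shows the bin at (130,235) with its orange flap at (182,217). The clamp and sole run from (270,215) to (280,150), with the jaw post at (270,208). The tray is at (332,175) and the dock at (397,212). There is one red heel cup at (306,235); the green (340,250) and pink (381,301) ones are look-alikes.

```bash
cat > m.py <<'E'
from h import *
def seg(n,p,d,box,f,zr,minA=8):
    W=cloud(n,d);h=cv2.cvtColor(p,cv2.COLOR_RGB2HSV).astype(int)
    m=f(h[...,0],h[...,1],h[...,2])&(W[...,2]>zr[0])&(W[...,2]<zr[1])
    k=np.zeros_like(m);k[box[1]:box[3],box[0]:box[2]]=1;m=(m&k).astype(np.uint8)
    nn,l,s,c=cv2.connectedComponentsWithStats(m)
    out=[]
    for i in range(1,nn):
        if s[i,4]<minA: continue
        Q=W[l==i]
        r=cv2.minAreaRect((Q[:,:2]*1000).astype(np.float32))
        out.append((s[i,4],c[i].round(),np.median(Q,0).round(4),'rect',np.round(r[0],1),np.round(r[1],1),round(r[2],1)))
    return out
red=lambda h,s,v:((h<6)|(h>172))&(s>120)&(v>60)
org=lambda h,s,v:(h>=6)&(h<18)&(s>180)&(v>120)
blu=lambda h,s,v:(h>95)&(h<125)&(s>120)&(v>60)
wht=lambda h,s,v:(s<60)&(v>170)
gry=lambda h,s,v:(s<50)&(v<170)
E
python3 - <<'E'
from m import *
def show(t,L):
    print(t); [print('  ',*x) for x in L]
z=np.load("top0.npz");p,d=z['p'],z['d'];n="top"
show('red',seg(n,p,d,(0,120,640,400),red,(0.0,.2)))
show('flap',seg(n,p,d,(150,180,220,250),org,(.15,.3)))
show('yel',seg(n,p,d,(90,200,145,260),lambda h,s,v:(h>18)&(h<35)&(s>120),(.15,.3)))
show('soleblue',seg(n,p,d,(255,145,295,215),blu,(.03,.12)))
show('soleorg',seg(n,p,d,(255,145,295,215),org,(.03,.12)))
show('tray',seg(n,p,d,(300,130,360,220),gry,(-.01,.04),100))
show('fin',seg(n,p,d,(375,155,420,260),wht,(.08,.2),4))
show('cartblue',seg(n,p,d,(375,155,420,260),blu,(.08,.2),4))
show('hook',seg(n,p,d,(375,155,420,260),org,(.08,.2),3))
show('dockgray',seg(n,p,d,(370,155,420,270),gry,(.06,.1),100))
show('bintop',seg(n,p,d,(20,160,235,300),gry,(.2,.25),100))
z=np.load("side0.npz");p,d=z['p'],z['d'];n="side"
show('Sred',seg(n,p,d,(0,150,640,400),red,(0.0,.2)))
show('Sflap',seg(n,p,d,(220,80,300,130),org,(.15,.3)))
show('Sfin',seg(n,p,d,(310,230,430,330),wht,(.08,.2),4))
show('Shook',seg(n,p,d,(310,230,430,330),org,(.08,.2),3))
show('Stray',seg(n,p,d,(325,190,425,250),gry,(-.01,.04),100))
show('Ssoleblue',seg(n,p,d,(300,160,390,200),blu,(.03,.12)))
show('Ssoleorg',seg(n,p,d,(300,160,390,200),org,(.03,.12)))
E
```

```text
red
   42 [269. 206.] [0.5337 0.1016 0.1153] rect [535.6 101.6] [14.5 22.1] 87.3
   148 [306. 237.] [ 0.4448 -0.019   0.0341] rect [451.2 -12.6] [59.4 52.9] 22.7
flap
   1903 [182. 217.] [0.4781 0.3452 0.2236] rect [479.3 346. ] [141.4 122.8] 13.9
yel
   1493 [118. 233.] [0.4319 0.529  0.2268] rect [433.8 529.7] [138.   99.1] 14.2
soleblue
   399 [275. 178.] [0.6368 0.0895 0.0659] rect [640.7  92. ] [ 40.5 139.7] 86.7
soleorg
tray
   2848 [332. 175.] [ 0.6644 -0.1005  0.0059] rect [664.7 -99.7] [237.9 147.2] 1.6
fin
   13 [396. 175.] [ 0.6267 -0.3013  0.1388] rect [ 627.2 -302.3] [17.3  6.9] 6.9
   16 [401. 206.] [ 0.526  -0.3116  0.142 ] rect [ 525.8 -312.3] [16.9  7.2] 10.0
   17 [406. 237.] [ 0.426  -0.3226  0.1421] rect [ 424.9 -322.1] [ 7.3 17.4] 85.5
cartblue
   184 [393. 181.] [ 0.6128 -0.292   0.1053] rect [ 621.6 -299.7] [53.6 50.5] 4.7
   188 [398. 211.] [ 0.5139 -0.3011  0.1064] rect [ 522.9 -309.7] [50.1 51.3] 3.6
   184 [402. 241.] [ 0.4161 -0.3117  0.1059] rect [ 424.3 -320.6] [51.4 51.4] 4.2
hook
   28 [393. 166.] [ 0.6615 -0.2972  0.1195] rect [ 660.7 -296.4] [16.3 18
[... 983 characters left out ...]
ct [ 658.5 -298.8] [32.  17.8] 2.7
   52 [383. 261.] [ 0.561  -0.312   0.1215] rect [ 558.7 -309.3] [18.1 29.3] 87.4
   57 [352. 277.] [ 0.4608 -0.3213  0.1213] rect [ 459.5 -319.5] [29.1 15.5] 0.0
Stray
   194 [338. 193.] [0.616  0.063  0.0138] rect [638.3  67.1] [ 33.1 134.4] 84.4
   2898 [374. 222.] [ 0.665  -0.0997  0.008 ] rect [ 664.5 -102.7] [241.8 155.7] 1.8
Ssoleblue
   317 [341. 175.] [0.6409 0.0878 0.0675] rect [643.3  90. ] [ 47.9 143.1] 86.6
Ssoleorg
   102 [347. 178.] [0.6621 0.0643 0.0658] rect [648.4  70.7] [155.3  56.2] 13.9
   9 [345. 168.] [0.6726 0.1123 0.0659] rect [672.5 111.6] [24.1 10.1] 10.5
   17 [328. 172.] [0.6074 0.118  0.0663] rect [609.2 121.3] [18.1 52.2] 79.6
```

```bash
python3 - <<'E'
import cv2
t=cv2.imread('pics/top0.png')[130:290,150:460];cv2.imwrite('pics/topcrop.png',cv2.resize(t,None,fx=2.55,fy=2.55,interpolation=cv2.INTER_CUBIC))
E
```

```text
(no output)
```

View pics/topcrop.png

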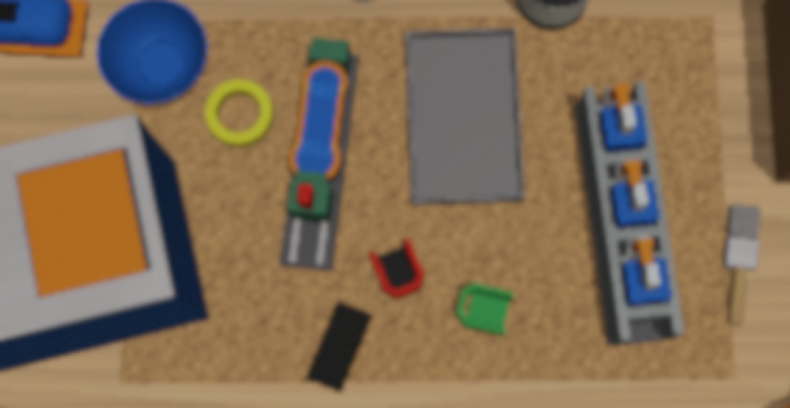

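The crop confirms three cartridges, hooks on their far (+x) side, and one red heel cup. It lies open end up-left in the crop. Next I plan the move to the jaw post.

```bash
cat > go.py <<'E'
import sys
from h import *
from scipy.spatial.transform import Rotation as Ro
# go.py x y z(grasp) yaw : prints shift in tool axes (mm) and roll from the present pose
def go(x,y,z,yaw):
    s=telemetry.observe();R=Ro.from_euler('xyz',s['tool_rot']).as_matrix()
    v=R.T@(np.array([x,y,z+.159])-s['tool_pos'])*1000
    dy=(yaw-s['tool_rot'][2]+np.pi)%(2*np.pi)-np.pi
    print('->',(x,y,z,round(yaw,3)),'rows',v.round(1),round(-dy,3),'n',int(np.ceil(max(np.linalg.norm(v)/41.7,abs(dy)/.125))),'q',np.round(s['qpos'],2),'t',round(s['time'],1),'F',np.round(s['contact_force'],1))
if __name__=='__main__': go(*map(float,sys.argv[1:5]))
E
python3 go.py .535 .1 .3 3.07
```

```text
-> (0.535, 0.1, 0.3, 3.07) rows [-487.8 -283.5  -54.6] -0.203 n 14 q [ 1.15  0.34  1.52 -0.    1.28 -0.15] t 0.1 F [-0.4 -0.6 -0.6]
```

```bash
python3 -m crank '[[0,0,0,-70,0],[0,0,0,-70,0],[0,-488,-284,-55,-0.2],[0,-488,-284,-55,-0.2],[0,-488,-284,-55,-0.2],[0,-488,-284,-55,-0.2],[0,-488,-284,-55,-0.2],[0,-488,-284,-55,-0.2],[0,-488,-284,-55,-0.2],[0,-488,-284,-55,-0.2],[0,-488,-284,-55,-0.2],[0,-488,-284,-55,-0.2]]' 30; python3 go.py .535 .1 .13 3.07;python3 go.py .535 .1 .102 3.07
```

```text
time: 1.1
tool_pos: [0.4304, 0.2069, 0.4636]
tool_rot: [3.142, -0.0, 3.067]
contact_force: [0.7, 0.9, -0.2]
opening: 0.0459
grip_force: 0.0
-> (0.535, 0.1, 0.13, 3.07) rows [-112.4  -98.8  174.5] -0.003 n 6 q [ 0.29  0.21  1.54  0.    1.39 -1.21] t 1.1 F [ 0.7  0.9 -0.2]
-> (0.535, 0.1, 0.102, 3.07) rows [-112.4  -98.8  202.5] -0.003 n 7 q [ 0.29  0.21  1.54  0.    1.39 -1.21] t 1.1 F [ 0.7  0.9 -0.2]
```

```bash
python3 -m crank '[[0,-112,-99,60,0],[0,-112,-99,60,0],[0,-112,-99,60,0],[0,-112,-99,60,0],[0,-112,-99,60,0],[0,-112,-99,140,0],[0,-112,-99,140,0],[0,-112,-99,140,0],[0,-112,-99,140,0],[0,-112,-99,140,0]]'; python3 go.py .535 .1 .102 3.07
```

```text
time: 1.93
tool_pos: [0.5343, 0.102, 0.3256]
tool_rot: [3.141, 0.002, 3.067]
contact_force: [-0.6, -0.5, 0.7]
opening: 0.0456
grip_force: 0.0
-> (0.535, 0.1, 0.102, 3.07) rows [-0.7 -2.  64.6] -0.003 n 2 q [ 0.05  0.45  1.59  0.    1.1  -1.45] t 1.9 F [-0.6 -0.5  0.7]
```

```bash
python3 -m crank '[[0,-1,-2,35,0],[0,-1,-2,65,0],[0,-1,-2,65,0],[-1,-1,-2,65,0],[-1,-1,-2,65,0],[-1,-1,-2,65,0],[-1,-1,-2,65,0],[-1,-1,-2,65,0],[-1,-1,-2,65,0],[-1,-1,-2,65,0]]'
```

```text
time: 2.77
tool_pos: [0.535, 0.1003, 0.2603]
tool_rot: [3.14, 0.003, 3.066]
contact_force: [-0.4, 4.8, 6.1]
opening: 0.0163
grip_force: 29.9
```

```bash
python3 -m crank '[[-1,6,0,0,0],[-1,12,0,0,0],[-1,18,0,0,0],[-1,24,0,0,0],[-1,30,0,0,0],[-1,36,0,0,0],[-1,42,0,0,0],[-1,48,0,0,0],[-1,51,0,0,0],[-1,51,0,0,0],[-1,51,0,0,0]]'
```

```text
time: 3.68
tool_pos: [0.4848, 0.1053, 0.2603]
tool_rot: [3.137, 0.005, 3.065]
contact_force: [4.0, 15.1, 3.5]
opening: 0.016
grip_force: 29.9
```

```bash
python3 -m crank '[[0,51,0,0,0],[0.4,51,0,0,0],[0.4,51,0,0,0],[0.4,51,0,0,0],[0.4,51,0,-60,0],[0.4,51,0,-60,0],[0.4,51,0,-60,0],[0.4,51,0,-60,0]]' | head -4; python3 go.py .642 .091 .12 3.07
python3 - <<'E'
from m import *
p,d=grab("top")
for x in seg("top",p,d,(240,120,300,240),red,(.09,.14)): print(x)
for f,n in((blu,'b'),(org,'o')):
  for x in seg("top",p,d,(255,130,297,225),f,(.03,.08)): print(n,x)
p,d=grab("side")
for x in seg("side",p,d,(260,150,390,230),red,(.06,.14)): print(x)
cv2.imwrite("pics/jaw.png",cv2.resize(p[130:230,240:440,::-1],None,fx=3,fy=3))
E
```

```text
time: 4.35
tool_pos: [0.4341, 0.107, 0.3199]
tool_rot: [3.141, 0.004, 3.066]
contact_force: [-0.9, 0.1, -0.3]
-> (0.642, 0.091, 0.12, 3.07) rows [-208.3   -0.4   41.7] -0.004 n 6 q [ 0.07  0.3   1.85 -0.    0.99 -1.43] t 4.3 F [-0.9  0.1 -0.3]
b (np.int32(374), array([275., 177.]), array([0.6418, 0.0889, 0.0654]), 'rect', array([642.9,  91.8]), array([ 40.8, 136.1]), 86.3)
o (np.int32(8), array([280., 197.]), array([0.5751, 0.0706, 0.0597]), 'rect', array([574.2,  72. ]), array([ 4.1, 24.8]), 46.6)
(np.int32(88), array([294., 179.]), array([0.4789, 0.1005, 0.1028]), 'rect', array([480.5, 101.7]), array([16.4, 23.9]), 82.3)
```

```bash
python3 -m crank '[[0.7,-208,0,0,0],[0.7,-208,0,0,0],[0.7,-208,0,0,0],[0.7,-208,0,0,0],[0.7,-208,0,0,0],[0.7,-208,0,0,0],[0.7,-208,0,0,0],[0.7,-208,0,60,0],[0.7,-208,0,60,0],[0.7,-208,0,60,0],[0.7,-208,0,60,0]]'; python3 go.py .642 .091 .063 3.077
```

```text
time: 5.37
tool_pos: [0.6392, 0.0918, 0.2578]
tool_rot: [-3.141, -0.004, 3.067]
contact_force: [0.3, 0.2, 0.8]
opening: 0.0777
grip_force: 0.0
-> (0.642, 0.091, 0.063, 3.077) rows [-3.  -0.6 35.8] -0.01 n 1 q [ 0.02  0.7   1.35  0.    1.1  -1.47] t 5.4 F [0.3 0.2 0.8]
```

```bash
python3 -m crank '[[0.7,-3,-1,20,-0.01],[0.7,-3,-1,36,-0.01],[0.7,-3,-1,36,-0.01],[-1,-3,-1,36,-0.01],[-1,-3,-1,36,-0.01],[-1,-3,-1,36,-0.01],[-1,-3,-1,36,-0.01],[-1,-3,-1,36,-0.01],[-1,-3,-1,36,-0.01]]' 30;  python3 -m crank '[[-1,0,0,-15,0],[-1,0,0,-30,0],[-1,0,0,-45,0],[-1,0,0,-60,0],[-1,0,0,-75,0],[-1,0,0,-75,0]]'; python3 go.py .663 -.1 .09 -3.11
```

```text
time: 6.12
tool_pos: [0.6436, 0.0904, 0.2243]
tool_rot: [3.141, 0.002, 3.077]
contact_force: [-1.3, -0.2, 6.1]
opening: 0.0537
grip_force: 29.7
time: 6.62
tool_pos: [0.6439, 0.0906, 0.3011]
tool_rot: [3.141, 0.006, 3.077]
contact_force: [1.1, -0.4, -1.6]
opening: 0.0544
grip_force: 29.7
-> (0.663, -0.1, 0.09, -3.11) rows [ -31.1 -189.    52.1] -0.096 n 5 q [ 0.02  0.66  1.29  0.    1.19 -1.48] t 6.6 F [ 1.1 -0.4 -1.6]
```

```bash
python3 -m crank '[[-1,-10,-60,0,-0.03],[-1,-20,-100,0,-0.06],[-1,-31,-140,0,-0.09],[-1,-31,-170,0,-0.09],[-1,-31,-189,0,-0.09],[-1,-31,-189,20,-0.09],[-1,-31,-189,40,-0.09],[-1,-31,-189,52,-0.09],[-1,-31,-189,52,-0.09],[-1,-31,-189,52,-0.09]]'; python3 go.py .663 -.1 .032 -3.11
```

```text
time: 7.45
tool_pos: [0.6618, -0.0997, 0.2447]
tool_rot: [3.141, -0.002, -3.116]
contact_force: [-0.5, 0.6, -1.1]
opening: 0.0543
grip_force: 29.7
-> (0.663, -0.1, 0.032, -3.11) rows [-1.3 -0.4 53.7] -0.006 n 2 q [-0.26  0.75  1.28  0.    1.12 -1.86] t 7.5 F [-0.5  0.6 -1.1]
```

```bash
python3 -m crank '[[-1,0,0,20,0],[-1,0,0,35,0],[-1,0,0,43,0],[-1,0,0,48,0],[-1,0,0,51,0],[-1,0,0,53,0],[-1,0,0,54,0],[-1,0,0,54,0],[-1,0,0,54,0]]'
```

```text
time: 8.2
tool_pos: [0.6621, -0.1002, 0.1924]
tool_rot: [-3.141, 0.001, -3.116]
contact_force: [0.4, 0.0, -0.7]
opening: 0.0539
grip_force: 29.7
```

```bash
python3 -m crank '[[-1,0,0,1,0],[-1,0,0,2,0],[-1,0,0,2.5,0],[-1,0,0,2.5,0]]'|sed -n 2,4p;python3 -m crank '[[-0.1,0,0,0,0],[0.2,0,0,0,0],[0.6,0,0,0,0],[0.6,0,0,0,0],[0.6,0,0,0,0],[0.6,0,0,-40,0],[0.6,0,0,-80,0],[0.6,0,0,-120,0],[0.6,0,0,-150,0],[0.6,0,0,-150,0]]'
python3 go.py .625 -.3015 .2 3.23
```

```text
tool_pos: [0.6619, -0.1002, 0.1894]
tool_rot: [3.142, 0.0, -3.116]
contact_force: [-1.2, -0.7, -0.1]
time: 9.37
tool_pos: [0.663, -0.1004, 0.3478]
tool_rot: [-3.138, 0.013, -3.116]
contact_force: [0.4, 0.4, -0.0]
opening: 0.0736
grip_force: 0.0
-> (0.625, -0.3015, 0.2, 3.23) rows [  42.9 -200.1  -11. ] -0.063 n 5 q [-0.26  0.65  1.16  0.    1.31 -1.86] t 9.4 F [ 0.4  0.4 -0. ]
```

```bash
python3 -m crank '[[0.2,0,0,0,0.12],[0.2,0,0,0,0.24],[0.2,0,0,0,0.36],[0.2,0,0,0,0.48],[0.2,0,0,0,0.6],[0.2,0,0,0,0.72],[0.2,0,0,0,0.84],[0.2,0,0,0,0.96],[0.2,0,0,0,1.08],[0.2,0,0,0,1.2],[0.2,0,0,0,1.32],[0.2,0,0,0,1.44]]'|tail -5
python3 go.py .626 -.3015 .2 .107
```

```text
tool_pos: [0.6619, -0.1001, 0.3389]
tool_rot: [-3.141, -0.0, 1.721]
contact_force: [-0.8, 0.6, 0.5]
opening: 0.055
grip_force: 0.0
-> (0.626, -0.3015, 0.2, 0.107) rows [-193.7  -65.6  -20.1] 1.614 n 13 q [-0.26  0.66  1.17  0.    1.31 -0.41] t 10.4 F [-0.8  0.6  0.5]
```

```bash
python3 -m crank '[[0.2,-15,-5,-20,0.12],[0.2,-30,-10,-20,0.24],[0.2,-45,-15,-20,0.36],[0.2,-60,-20,-20,0.48],[0.2,-80,-27,-20,0.6],[0.2,-100,-34,-20,0.72],[0.2,-120,-41,-20,0.84],[0.2,-140,-48,-20,0.96],[0.2,-160,-54,-20,1.08],[0.2,-180,-60,-20,1.2],[0.2,-194,-66,-20,1.32],[0.2,-194,-66,-20,1.44]]'|tail -5
python3 -m crank '[[-0.2,0,0,0,0.12],[-0.2,0,0,0,0.17],[-0.2,0,0,0,0.17],[-0.2,0,0,0,0.17]]'|sed -n 2,3p
python3 go.py .626 -.3015 .127 .107
python3 - <<'E'
from m import *
p,d=grab("top");q,e=grab("side")
cv2.imwrite("pics/sole.png",cv2.resize(np.vstack([p[120:270,230:450],q[150:300,240:460]])[...,::-1],None,fx=1.9,fy=1.9))
for x in seg("top",p,d,(300,130,360,220),blu,(.01,.05)): print(x)
for x in seg("side",q,e,(0,150,640,400),red,(0.0,.2)): print(x)
E
```

```text
tool_pos: [0.6258, -0.3054, 0.3586]
tool_rot: [3.141, 0.001, 0.278]
contact_force: [-0.2, 0.0, 0.0]
opening: 0.055
grip_force: 0.0
tool_pos: [0.6268, -0.3021, 0.359]
tool_rot: [-3.141, 0.0, 0.119]
-> (0.626, -0.3015, 0.127, 0.107) rows [-0.7 -0.6 73. ] 0.012 n 2 q [-0.56  0.7   1.05  0.    1.4   0.89] t 11.7 F [0.4 0.2 0.2]
(np.int32(374), array([331., 175.]), array([ 0.6588, -0.0984,  0.0305]), 'rect', array([660.5, -99.6]), array([ 37.3, 136.8]), 89.1)
(np.int32(90), array([294., 179.]), array([0.48  , 0.1007, 0.105 ]), 'rect', array([480.3, 102.3]), array([17.5, 25. ]), 82.3)
(np.int32(322), array([302., 224.]), array([ 0.4481, -0.03  ,  0.0281]), 'rect', array([454.7, -14.7]), array([70.6, 58.9]), 21.8)
```

View pics/sole.png

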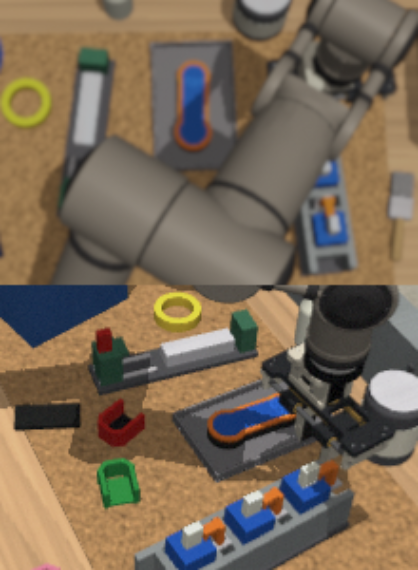

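The sole lies flat and centred in the tray and the jaw is open. Now the far cartridge: grip its fin, press down, then lift.

```bash
python3 -m crank '[[-0.2,-1,-1,40,0.01],[-0.2,-1,-1,65,0.01],[-0.2,-1,-1,73,0.01],[-0.2,-1,-1,73,0.01],[-1,-1,-1,73,0.01],[-1,-1,-1,73,0.01],[-1,-1,-1,73,0.01],[-1,-1,-1,73,0.01],[-1,-1,-1,73,0.01]]' 50
python3 -m crank '[[-1,0,0,3,0],[-1,0,0,6,0],[-1,0,0,9,0],[-1,0,0,11,0],[-1,0,0,12,0],[-1,0,0,13,0],[-1,0,0,13,0],[-1,0,0,13,0]]'
```

```text
time: 12.55
tool_pos: [0.626, -0.3016, 0.2878]
tool_rot: [3.139, -0.002, 0.107]
contact_force: [0.2, -1.9, 3.9]
opening: 0.0139
grip_force: 50.0
time: 13.22
tool_pos: [0.6256, -0.3018, 0.2766]
tool_rot: [3.139, -0.002, 0.106]
contact_force: [-6.5, -0.6, 13.1]
opening: 0.014
grip_force: 50.0
```

```bash
python3 -m crank '[[-1,0,0,-3,0],[-1,0,0,-8,0],[-1,0,0,-12,0],[-1,0,0,-16,0],[-1,0,0,-20,0],[-1,0,0,-20,0]]';python3 - <<'E'
from m import *
q,e=grab("side")
for x in seg("side",q,e,(310,200,440,330),org,(.08,.2),3): print(x)
E
```

```text
time: 13.72
tool_pos: [0.6259, -0.3016, 0.2954]
tool_rot: [3.139, -0.002, 0.107]
contact_force: [-0.6, -2.0, 4.4]
opening: 0.0136
grip_force: 50.0
(np.int32(73), array([384., 262.]), array([ 0.5646, -0.3145,  0.1211]), 'rect', array([ 559.1, -312. ]), array([28.4, 18.5]), 10.7)
(np.int32(83), array([353., 279.]), array([ 0.4638, -0.3245,  0.1202]), 'rect', array([ 458.4, -321.3]), array([31. , 18.5]), 0.4)
```

```bash
python3 -m crank '[[-1,0,0,-15,0],[-1,0,0,-30,0],[-1,0,0,-50,0],[-1,0,0,-75,0],[-1,0,0,-110,0],[-1,0,0,-145,0],[-1,0,0,-180,0],[-1,0,0,-215,0],[-1,0,0,-230,0],[-1,0,0,-230,0]]'; python3 go.py .5 0 .36 1.1;  python3 go.py .4763 .3567 .36 1.814
```

```text
time: 14.6
tool_pos: [0.6255, -0.3006, 0.5275]
tool_rot: [3.138, -0.006, 0.107]
contact_force: [0.0, -0.7, -0.2]
opening: 0.0138
grip_force: 50.0
-> (0.5, 0.0, 0.36, 1.1) rows [ -92.6 -312.3    6.8] -0.993 n 8 q [-0.56  0.66  0.68  0.    1.8   0.91] t 14.6 F [ 0.  -0.7 -0.2]
-> (0.4763, 0.3567, 0.36, 1.814) rows [ -77.9 -669.5    5.6] -1.707 n 17 q [-0.56  0.66  0.68  0.    1.8   0.91] t 14.6 F [ 0.  -0.7 -0.2]
```

```bash
python3 -m crank '[[-1,-10,-35,0,-0.1],[-1,-18,-70,0,-0.2],[-1,-28,-105,0,-0.3],[-1,-38,-140,0,-0.4],[-1,-48,-175,0,-0.5],[-1,-56,-210,0,-0.6],[-1,-66,-245,0,-0.7],[-1,-78,-280,0,-0.8],[-1,-93,-312,0,-0.9],[-1,-92,-347,0,-1.0],[-1,-90,-382,0,-1.1],[-1,-88,-417,0,-1.2]]' >/dev/null;  python3 go.py .4763 .3567 .36 1.814
```

```text
-> (0.4763, 0.3567, 0.36, 1.814) rows [238.4 -80.2   2.2] -0.502 n 7 q [0.06 0.24 1.35 0.   1.56 0.32] t 15.6 F [ 0.5  0.4 -0.9]
```

```bash
python3 -m crank '[[-1,36,-12,0,-0.1],[-1,72,-24,0,-0.2],[-1,108,-36,0,-0.3],[-1,144,-48,0,-0.4],[-1,180,-60,0,-0.5],[-1,216,-72,0,-0.5],[-1,238,-80,0,-0.5],[-1,238,-80,0,-0.5],[-1,238,-80,0,-0.5],[-1,238,-80,0,-0.5]]';  python3 go.py .4763 .3567 .34 1.814
python3 - <<'E'
from m import *
q,e=grab("side");cv2.imwrite("pics/b1.png",q[30:230,150:430,::-1])
E
```

```text
time: 16.43
tool_pos: [0.4787, 0.3543, 0.5215]
tool_rot: [-3.138, 0.001, 1.807]
contact_force: [0.4, -0.5, -1.8]
opening: 0.0137
grip_force: 50.0
-> (0.4763, 0.3567, 0.34, 1.814) rows [ 2.9 -1.7 22.5] -0.007 n 1 q [ 0.51  0.43  1.08 -0.    1.64  0.27] t 16.4 F [ 0.4 -0.5 -1.8]
```

View pics/b1.png

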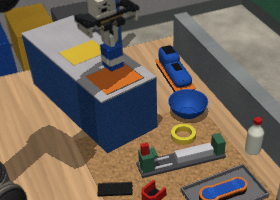

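The cartridge hangs over the flap (crop pixel ~(115,60)). Pressing down.

```bash
python3 -m crank '[[-1,2,-2,20,0],[-1,2,-2,32,0],[-1,2,-2,38,0],[-1,2,-2,42,0],[-1,2,-2,46,0],[-1,2,-2,50,0],[-1,2,-2,54,0],[-1,2,-2,58,0],[-1,2,-2,62,0],[-1,2,-2,66,0],[-1,2,-2,70,0],[-1,2,-2,74,0]]'
python3 -m crank '[[-1,0,0,4,0],[-1,0,0,8,0],[-1,0,0,12,0],[-1,0,0,16,0],[-1,0,0,20,0],[-1,0,0,23,0],[-1,0,0,26,0],[-1,0,0,28,0],[-1,0,0,28,0]]'
```

```text
time: 17.48
tool_pos: [0.4764, 0.3564, 0.452]
tool_rot: [3.135, -0.003, 1.807]
contact_force: [-1.2, 3.3, 8.2]
opening: 0.0135
grip_force: 50.0
time: 18.23
tool_pos: [0.4763, 0.3563, 0.4211]
tool_rot: [3.141, -0.0, 1.807]
contact_force: [0.7, 3.1, 1.0]
opening: 0.0137
grip_force: 50.0
```

```bash
python3 -m crank '[[0,0,0,4,0],[0,0,0,4,0],[0,0,0,4,0],[0,0,0,4,0],[0,0,0,4,0],[0,0,0,-40,0],[0,0,0,-80,0],[0,0,0,-120,0],[0,0,0,-120,0],[0,0,0,-120,0]]'
python3 - <<'E'
from m import *
q,e=grab("side");cv2.imwrite("pics/b2.png",q[30:230,150:430,::-1])
for x in seg("side",q,e,(220,60,310,150),org,(.1,.3)): print(x)
E
```

```text
time: 19.07
tool_pos: [0.476, 0.3559, 0.5443]
tool_rot: [3.136, -0.002, 1.807]
contact_force: [0.4, 0.1, -0.9]
opening: 0.0458
grip_force: 0.0
(np.int32(413), array([267., 112.]), array([0.4852, 0.3387, 0.2056]), 'rect', array([485.2, 342.9]), array([143.2, 112.1]), 12.3)
```

View pics/b2.png

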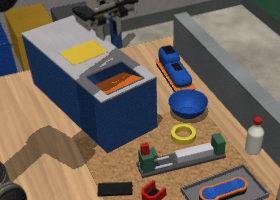

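The cartridge has dropped in and the flap is closing. On to cartridge 2.

```bash
python3 go.py .51 0 .36 1.0;  python3 go.py .5252 -.3121 .25 .107
```

```text
-> (0.51, 0.0, 0.36, 1.0) rows [-354.1  -50.3   22.6] 0.807 n 9 q [ 0.51  0.42  1.04 -0.    1.68  0.28] t 19.1 F [-0.2 -0.3 -0.5]
-> (0.5252, -0.3121, 0.25, 0.107) rows [-661.1 -108.6  132.5] 1.7 n 17 q [ 0.51  0.42  1.04 -0.    1.68  0.28] t 19.1 F [-0.2 -0.3 -0.5]
```

```bash
python3 -m crank '[[-0.2,-39,-6,0,0.1],[-0.2,-78,-12,0,0.2],[-0.2,-117,-18,0,0.3],[-0.2,-156,-24,0,0.4],[-0.2,-195,-30,0,0.5],[-0.2,-234,-36,0,0.6],[-0.2,-273,-43,10,0.7],[-0.2,-312,-50,20,0.8],[-0.2,-351,-56,30,0.9],[-0.2,-390,-62,40,1.0],[-0.2,-429,-69,50,1.1],[-0.2,-468,-75,60,1.2]]' >/dev/null;  python3 go.py .5252 -.3121 .25 .107
```

```text
-> (0.5252, -0.3121, 0.25, 0.107) rows [-98.8 167.3  69.7] 0.495 n 5 q [-0.37  0.3   1.38 -0.    1.46  0.6 ] t 20.1 F [ 1.5  0.7 -0.1]
```

```bash
python3 -m crank '[[-0.2,-20,34,20,0.1],[-0.2,-40,67,35,0.2],[-0.2,-60,101,50,0.3],[-0.2,-80,134,70,0.4],[-0.2,-99,167,100,0.5],[-0.2,-99,167,130,0.5],[-0.2,-99,167,140,0.5],[-0.2,-99,167,140,0.5],[-0.2,-99,167,140,0.5]]' >/dev/null;  python3 go.py .5252 -.3121 .127 .107
```

```text
-> (0.5252, -0.3121, 0.127, 0.107) rows [-1.7  2.9 54.8] 0.001 n 2 q [-0.66  0.55  1.37  0.    1.23  0.81] t 20.9 F [-0.4  1.2  0.7]
```

```bash
python3 -m crank '[[-0.2,-2,3,30,0],[-0.2,-2,3,50,0],[-0.2,-2,3,55,0],[-0.2,-2,3,55,0],[-1,-2,3,55,0],[-1,-2,3,55,0],[-1,-2,3,55,0],[-1,-2,3,55,0],[-1,-2,3,55,0]]' 50
python3 -m crank '[[-1,0,0,3,0],[-1,0,0,6,0],[-1,0,0,9,0],[-1,0,0,11,0],[-1,0,0,12,0],[-1,0,0,13,0],[-1,0,0,13,0],[-1,0,0,13,0]]'
python3 -m crank '[[-1,0,0,-3,0],[-1,0,0,-8,0],[-1,0,0,-12,0],[-1,0,0,-16,0],[-1,0,0,-20,0],[-1,0,0,-20,0]]'
```

```text
time: 21.62
tool_pos: [0.5252, -0.3131, 0.2875]
tool_rot: [3.141, -0.002, 0.107]
contact_force: [-0.3, 2.2, 6.0]
opening: 0.0138
grip_force: 50.0
time: 22.28
tool_pos: [0.5248, -0.3134, 0.2751]
tool_rot: [3.141, -0.001, 0.106]
contact_force: [-4.1, 1.8, 9.6]
opening: 0.0134
grip_force: 50.0
time: 22.78
tool_pos: [0.5252, -0.3133, 0.2949]
tool_rot: [3.14, -0.001, 0.107]
contact_force: [-0.5, 1.5, 5.0]
opening: 0.0135
grip_force: 50.0
```

```bash
python3 -m crank '[[-1,0,0,-15,0],[-1,0,0,-30,0],[-1,0,0,-50,0],[-1,0,0,-75,0],[-1,0,0,-110,0],[-1,0,0,-145,0],[-1,0,0,-180,0],[-1,0,0,-215,0],[-1,0,0,-230,0],[-1,0,0,-230,0]]'|sed -n 2,5p; python3 go.py .4763 .3567 .36 1.814
```

```text
tool_pos: [0.5248, -0.3131, 0.5277]
tool_rot: [3.136, -0.006, 0.107]
contact_force: [-0.0, -1.1, -1.6]
opening: 0.0138
-> (0.4763, 0.3567, 0.36, 1.814) rows [  23.2 -671.2    5.1] -1.707 n 17 q [-0.66  0.46  1.02 -0.    1.66  0.8 ] t 23.6 F [-0.  -1.1 -1.6]
```

```bash
python3 -m crank '[[-1,1,-38,0,-0.1],[-1,2,-76,0,-0.2],[-1,3,-114,0,-0.3],[-1,4,-152,0,-0.4],[-1,5,-190,0,-0.5],[-1,7,-228,0,-0.6],[-1,9,-266,0,-0.7],[-1,11,-304,0,-0.8],[-1,12,-342,0,-0.9],[-1,13,-380,0,-1.0],[-1,14,-418,0,-1.1],[-1,16,-456,0,-1.2]]' >/dev/null;  python3 go.py .4763 .3567 .36 1.814
```

```text
-> (0.4763, 0.3567, 0.36, 1.814) rows [202.  -69.4   2.1] -0.502 n 6 q [ 0.13  0.26  1.33 -0.    1.56  0.39] t 24.6 F [ 1.1  0.1 -1.7]
```

```bash
python3 -m crank '[[-1,36,-12,0,-0.1],[-1,72,-24,0,-0.2],[-1,108,-36,0,-0.3],[-1,144,-48,0,-0.4],[-1,180,-60,0,-0.5],[-1,202,-69,0,-0.5],[-1,202,-69,0,-0.5],[-1,202,-69,0,-0.5],[-1,202,-69,0,-0.5]]'>/dev/null;  python3 go.py .4763 .3567 .33 1.814
```

```text
-> (0.4763, 0.3567, 0.33, 1.814) rows [ 2.8 -1.6 32.7] -0.008 n 1 q [ 0.51  0.43  1.08 -0.    1.64  0.27] t 25.4 F [ 0.7  0.4 -0.7]
```

Same height as before; repeat the press.

```bash
python3 -m crank '[[-1,2,-2,20,0],[-1,2,-2,32,0],[-1,2,-2,38,0],[-1,2,-2,42,0],[-1,2,-2,46,0],[-1,2,-2,50,0],[-1,2,-2,54,0],[-1,2,-2,58,0],[-1,2,-2,62,0],[-1,2,-2,66,0],[-1,2,-2,70,0],[-1,2,-2,74,0]]'|sed -n 2,4p
python3 -m crank '[[-1,0,0,4,0],[-1,0,0,8,0],[-1,0,0,12,0],[-1,0,0,16,0],[-1,0,0,20,0],[-1,0,0,23,0],[-1,0,0,26,0],[-1,0,0,28,0],[-1,0,0,30,0]]'|sed -n 2,5p
python3 -m crank '[[0,0,0,4,0],[0,0,0,4,0],[0,0,0,4,0],[0,0,0,4,0],[0,0,0,4,0],[0,0,0,-40,0],[0,0,0,-80,0],[0,0,0,-120,0],[0,0,0,-120,0],[0,0,0,-120,0]]'|sed -n 2,4p
python3 - <<'E'
from m import *
q,e=grab("side")
for x in seg("side",q,e,(220,60,310,150),org,(.1,.3)): print(x)
for x in seg("side",q,e,(220,60,310,150),blu,(.16,.35)): print('blue',x)
for x in seg("side",q,e,(240,180,440,360),red,(0.0,.2)): print(x)
E
python3 go.py .4258 -.3229 .25 .107
```

```text
tool_pos: [0.4761, 0.3565, 0.4519]
tool_rot: [3.136, -0.003, 1.807]
contact_force: [-1.1, 2.8, 7.3]
tool_pos: [0.476, 0.3565, 0.4194]
tool_rot: [3.141, -0.001, 1.807]
contact_force: [-0.4, 4.0, 1.8]
opening: 0.0136
tool_pos: [0.4758, 0.3562, 0.5423]
tool_rot: [3.136, -0.002, 1.807]
contact_force: [0.3, -0.9, -0.6]
(np.int32(424), array([267., 112.]), array([0.4882, 0.3372, 0.2061]), 'rect', array([484. , 343.4]), array([142. , 114.6]), 13.7)
blue (np.int32(87), array([223., 116.]), array([0.3522, 0.4035, 0.187 ]), 'rect', array([350.7, 406.1]), array([ 7.3, 52.6]), 12.6)
blue (np.int32(908), array([275., 129.]), array([0.4813, 0.26  , 0.1907]), 'rect', array([493.6, 261.9]), array([224.6,  57.9]), 1.8)
(np.int32(39), array([294., 182.]), array([0.4772, 0.0992, 0.091 ]), 'rect', array([478.5,  99.3]), array([ 9.7, 23. ]), 64.5)
(np.int32(328), array([302., 224.]), array([ 0.4483, -0.0285,  0.0276]), 'rect', array([453.9, -14.3]), array([70.6, 59.1]), 21.0)
-> (0.4258, -0.3229, 0.25, 0.107) rows [-648.6 -207.6  130.4] 1.7 n 17 q [ 0.51  0.42  1.04 -0.    1.68  0.28] t 28.0 F [-0.2  0.4 -1.2]
```

```bash
python3 -m crank '[[-0.2,-38,-12,0,0.1],[-0.2,-76,-24,0,0.2],[-0.2,-114,-36,0,0.3],[-0.2,-152,-49,0,0.4],[-0.2,-190,-61,0,0.5],[-0.2,-228,-73,0,0.6],[-0.2,-266,-85,10,0.7],[-0.2,-304,-97,20,0.8],[-0.2,-342,-109,30,0.9],[-0.2,-380,-121,40,1.0],[-0.2,-418,-133,50,1.1],[-0.2,-456,-145,60,1.2]]' >/dev/null;  python3 go.py .4258 -.3229 .25 .107
```

```text
-> (0.4258, -0.3229, 0.25, 0.107) rows [-125.5  156.9   68. ] 0.495 n 6 q [-0.44  0.17  1.56  0.    1.42  0.53] t 29.0 F [0.6 0.5 0.2]
```

```bash
python3 -m crank '[[-0.2,-21,26,20,0.1],[-0.2,-42,52,35,0.2],[-0.2,-63,78,50,0.3],[-0.2,-84,105,70,0.4],[-0.2,-105,131,90,0.5],[-0.2,-126,157,110,0.5],[-0.2,-126,157,140,0.5],[-0.2,-126,157,140,0.5],[-0.2,-126,157,140,0.5],[-0.2,-126,157,140,0.5]]' >/dev/null;  python3 go.py .4258 -.3229 .128 .107
```

```text
-> (0.4258, -0.3229, 0.128, 0.107) rows [-2.2  1.6 52.7] 0.001 n 2 q [-0.79  0.42  1.59  0.    1.13  0.68] t 29.8 F [ 0.5 -0.5  0.3]
```

```bash
python3 -m crank '[[-0.2,-2,1,30,0],[-0.2,-2,1,48,0],[-0.2,-2,1,53,0],[-0.2,-2,1,53,0],[-1,-2,1,53,0],[-1,-2,1,53,0],[-1,-2,1,53,0],[-1,-2,1,53,0],[-1,-2,1,53,0]]' 50
python3 -m crank '[[-1,0,0,3,0],[-1,0,0,6,0],[-1,0,0,9,0],[-1,0,0,11,0],[-1,0,0,12,0],[-1,0,0,13,0],[-1,0,0,13,0],[-1,0,0,13,0]]'|sed -n 2,5p
python3 -m crank '[[-1,0,0,-3,0],[-1,0,0,-8,0],[-1,0,0,-12,0],[-1,0,0,-16,0],[-1,0,0,-20,0],[-1,0,0,-20,0]]'
```

```text
time: 30.58
tool_pos: [0.426, -0.323, 0.2872]
tool_rot: [3.141, -0.001, 0.107]
contact_force: [-0.6, 2.3, 5.4]
opening: 0.0132
grip_force: 50.0
tool_pos: [0.4256, -0.3232, 0.2748]
tool_rot: [3.14, -0.001, 0.106]
contact_force: [-4.3, 0.6, 11.3]
opening: 0.014
time: 31.75
tool_pos: [0.4259, -0.3231, 0.2946]
tool_rot: [3.14, -0.001, 0.107]
contact_force: [-0.8, -0.5, 3.9]
opening: 0.014
grip_force: 50.0
```

```bash
python3 -m crank '[[-1,0,0,-15,0],[-1,0,0,-30,0],[-1,0,0,-50,0],[-1,0,0,-75,0],[-1,0,0,-110,0],[-1,0,0,-145,0],[-1,0,0,-180,0],[-1,0,0,-215,0],[-1,0,0,-230,0],[-1,0,0,-230,0]]'|sed -n 2,5p; python3 go.py .4763 .3567 .36 1.814
```

```text
tool_pos: [0.4257, -0.3228, 0.5272]
tool_rot: [3.136, -0.005, 0.107]
contact_force: [-0.5, 0.0, -1.9]
opening: 0.0137
-> (0.4763, 0.3567, 0.36, 1.814) rows [ 122.8 -670.2    5. ] -1.707 n 17 q [-0.79  0.3   1.26  0.    1.58  0.67] t 32.6 F [-0.5  0.  -1.9]
```

```bash
python3 -m crank '[[-1,7,-38,0,-0.1],[-1,14,-76,0,-0.2],[-1,21,-114,0,-0.3],[-1,28,-152,0,-0.4],[-1,35,-190,0,-0.5],[-1,42,-228,0,-0.6],[-1,49,-266,0,-0.7],[-1,56,-304,0,-0.8],[-1,63,-342,0,-0.9],[-1,70,-380,0,-1.0],[-1,77,-418,0,-1.1],[-1,84,-456,0,-1.2]]' >/dev/null;  python3 go.py .4763 .3567 .36 1.814
```

```text
-> (0.4763, 0.3567, 0.36, 1.814) rows [212.3 -39.6   2.1] -0.502 n 6 q [ 0.14  0.19  1.41 -0.    1.54  0.4 ] t 33.6 F [ 1.1  0.2 -1.7]
```

```bash
python3 -m crank '[[-1,36,-7,0,-0.1],[-1,72,-14,0,-0.2],[-1,108,-21,0,-0.3],[-1,144,-28,0,-0.4],[-1,180,-34,0,-0.5],[-1,212,-40,0,-0.5],[-1,212,-40,0,-0.5],[-1,212,-40,0,-0.5],[-1,212,-40,0,-0.5]]'>/dev/null;  python3 go.py .4763 .3567 .33 1.814
```

```text
-> (0.4763, 0.3567, 0.33, 1.814) rows [ 2.5 -0.5 32.3] -0.007 n 1 q [ 0.51  0.42  1.08 -0.    1.64  0.27] t 34.3 F [ 0.1 -0.3 -2. ]
```

```bash
python3 -m crank '[[-1,2,-1,20,0],[-1,2,-1,32,0],[-1,2,-1,38,0],[-1,2,-1,42,0],[-1,2,-1,46,0],[-1,2,-1,50,0],[-1,2,-1,54,0],[-1,2,-1,58,0],[-1,2,-1,62,0],[-1,2,-1,66,0],[-1,2,-1,70,0],[-1,2,-1,74,0]]'|sed -n 2,4p
python3 -m crank '[[-1,0,0,4,0],[-1,0,0,8,0],[-1,0,0,12,0],[-1,0,0,16,0],[-1,0,0,20,0],[-1,0,0,23,0],[-1,0,0,26,0],[-1,0,0,28,0],[-1,0,0,30,0]]'|sed -n 2,5p
python3 -m crank '[[0,0,0,4,0],[0,0,0,4,0],[0,0,0,4,0],[0,0,0,4,0],[0,0,0,4,0],[0,0,0,-40,0],[0,0,0,-80,0],[0,0,0,-120,0],[0,0,0,-120,0],[0,0,0,-120,0]]'|sed -n 2,4p
python3 - <<'E'
from m import *
q,e=grab("side")
for x in seg("side",q,e,(220,60,310,150),org,(.1,.3)): print(x)
p,d=grab("top")
for n,i,dd in(("side",q,e),("top",p,d)):
  W=cloud(n,dd);h=cv2.cvtColor(i,cv2.COLOR_RGB2HSV).astype(int)
  m=red(h[...,0],h[...,1],h[...,2])&(W[...,2]>.028)&(W[...,2]<.045)
  Q=W[m][:,:2];c=np.median(Q,0);Q=Q[np.linalg.norm(Q-c,axis=1)<.06]
  r=cv2.minAreaRect((Q*1000).astype(np.float32));print(n,len(Q),Q.mean(0).round(4),r)
  if n=="top":
    # centroid of the rim lies towards the closed end: axis = rect centre - mean
    v=np.array(r[0])/1000-Q.mean(0);print('open dir deg',np.degrees(np.arctan2(v[1],v[0])))
cv2.imwrite("pics/heel.png",np.hstack([cv2.resize(p[190:290,250:380],(390,300),interpolation=cv2.INTER_CUBIC),cv2.resize(q[190:290,240:370],(390,300),interpolation=cv2.INTER_CUBIC)])[...,::-1])
E
```

```text
tool_pos: [0.476, 0.3564, 0.4518]
tool_rot: [3.136, -0.003, 1.807]
contact_force: [-0.1, 2.1, 8.0]
tool_pos: [0.4759, 0.3563, 0.4193]
tool_rot: [3.141, -0.0, 1.807]
contact_force: [-0.5, 2.8, 2.5]
opening: 0.0135
tool_pos: [0.4757, 0.356, 0.5423]
tool_rot: [3.136, -0.002, 1.807]
contact_force: [0.6, -0.4, -0.8]
(np.int32(416), array([267., 112.]), array([0.4864, 0.3369, 0.206 ]), 'rect', array([486. , 343.4]), array([140.5, 115.7]), 9.7)
side 163 [ 0.4485 -0.0177] ((454.1549377441406, -14.495620727539062), (69.18187713623047, 58.68925476074219), 23.849590301513672)
top 101 [ 0.4451 -0.0145] ((450.6902770996094, -12.93170166015625), (59.082637786865234, 53.146148681640625), 22.329980850219727)
open dir deg 15.520346333015915
```

View pics/heel.png

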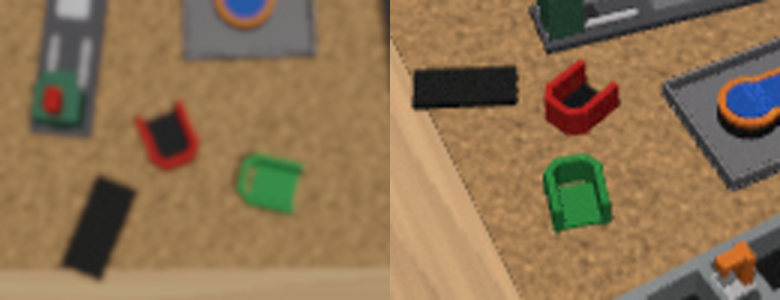

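The heel cup lies with its open end up-right in the top view (crop pixel ~(167,138)), undisturbed. Its centre is about (0.452,-0.0135), yaw about 0.4.

```bash
python3 go.py .452 -.0135 .2 .42
```

```text
-> (0.452, -0.0135, 0.2, 0.42) rows [-353.7 -109.4  179.7] 1.387 n 12 q [ 0.51  0.42  1.04 -0.    1.68  0.28] t 37.0 F [ 0.2  0.  -0.2]
```

```bash
python3 -m crank '[[0.7,-36,-10,0,0.12],[0.7,-72,-20,0,0.24],[0.7,-108,-30,0,0.36],[0.7,-144,-40,0,0.48],[0.7,-180,-50,20,0.6],[0.7,-216,-60,40,0.72],[0.7,-252,-70,70,0.84],[0.7,-288,-80,100,0.96],[0.7,-320,-95,130,1.08],[0.7,-354,-109,160,1.2],[0.7,-354,-109,180,1.3],[0.7,-354,-109,180,1.39]]'>/dev/null
python3 -m crank '[[0.7,0,0,0,0.04],[0.7,0,0,0,0.04]]'>/dev/null
python3 - <<'E'
from m import *
q,e=grab("side")
for x in seg("side",q,e,(240,190,400,330),red,(0.0,.2)): print(x)
for x in seg("side",q,e,(220,60,310,150),org,(.1,.3)): print('flap',x)
E
python3 go.py .452 -.0135 .036 .42
```

```text
(np.int32(330), array([302., 224.]), array([ 0.4486, -0.0285,  0.028 ]), 'rect', array([453.3,  -2.3]), array([77. , 83.3]), 21.2)
flap (np.int32(666), array([261., 110.]), array([0.4656, 0.3332, 0.2245]), 'rect', array([470.7, 341.7]), array([128.3, 119.4]), 13.0)
-> (0.452, -0.0135, 0.036, 0.42) rows [2.000e-01 1.000e-01 1.629e+02] -0.043 n 4 q [-0.2   0.26  1.78  0.    1.1   0.99] t 38.2 F [-0.8 -0.5 -0.4]
```

```bash
python3 -m crank '[[0.7,0,0,40,-0.04],[0.7,0,0,80,-0.04],[0.7,0,0,115,-0.04],[0.7,0,0,140,-0.04],[0.7,0,0,155,-0.04],[0.7,0,0,162,-0.04],[0.7,0,0,162,-0.04],[0.7,0,0,162,-0.04]]'|sed -n 2,4p;
python3 -m crank '[[-1,0,0,1,0],[-1,0,0,1,0],[-1,0,0,1,0],[-1,0,0,1,0],[-1,0,0,1,0],[-1,0,0,1,0],[-1,0,0,1,0]]' 60
python3 -m crank '[[-1,0,0,-20,0],[-1,0,0,-50,0],[-1,0,0,-85,0],[-1,0,0,-125,0],[-1,0,0,-165,0],[-1,0,0,-205,0],[-1,0,0,-245,0],[-1,0,0,-280,0],[-1,0,0,-280,0]]';python3 go.py .4763 .3567 .3 1.814
```

```text
tool_pos: [0.4529, -0.0133, 0.1976]
tool_rot: [3.142, -0.0, 0.418]
contact_force: [0.9, 0.2, -0.0]
time: 39.48
tool_pos: [0.453, -0.0135, 0.1969]
tool_rot: [3.141, -0.001, 0.417]
contact_force: [-1.1, 0.3, 6.0]
opening: 0.0551
grip_force: 59.7
time: 40.23
tool_pos: [0.453, -0.0134, 0.4833]
tool_rot: [3.134, -0.011, 0.417]
contact_force: [0.6, 0.3, -0.2]
opening: 0.0554
grip_force: 59.7
-> (0.4763, 0.3567, 0.3, 1.814) rows [ 170.9 -329.2   23.7] -1.397 n 12 q [-0.2   0.15  1.56  0.    1.41  0.95] t 40.2 F [ 0.6  0.3 -0.2]
```

```bash
python3 -m crank '[[-1,15,-28,0,-0.12],[-1,30,-56,0,-0.24],[-1,44,-84,0,-0.36],[-1,58,-112,0,-0.48],[-1,72,-140,0,-0.6],[-1,87,-168,0,-0.72],[-1,101,-196,0,-0.84],[-1,116,-224,0,-0.96],[-1,130,-252,0,-1.08],[-1,145,-280,0,-1.2],[-1,159,-308,0,-1.32],[-1,171,-329,0,-1.4]]'>/dev/null
python3 -m crank '[[-1,0,0,0,0],[-1,0,0,0,0],[-1,0,0,0,0]]'; python3 go.py .4763 .3567 .268 1.814
python3 - <<'E'
from m import *
q,e=grab("side");cv2.imwrite("pics/b4.png",cv2.resize(q[30:230,150:430,::-1],None,fx=2,fy=2))
E
```

```text
time: 41.48
tool_pos: [0.4759, 0.3562, 0.4755]
tool_rot: [-3.14, 0.001, 1.816]
contact_force: [0.4, 0.2, -0.1]
opening: 0.0555
grip_force: 59.7
-> (0.4763, 0.3567, 0.268, 1.814) rows [ 0.5  0.6 48.5] 0.002 n 2 q [ 0.51  0.43  1.19 -0.    1.52  0.27] t 41.5 F [ 0.4  0.2 -0.1]
```

View pics/b4.png

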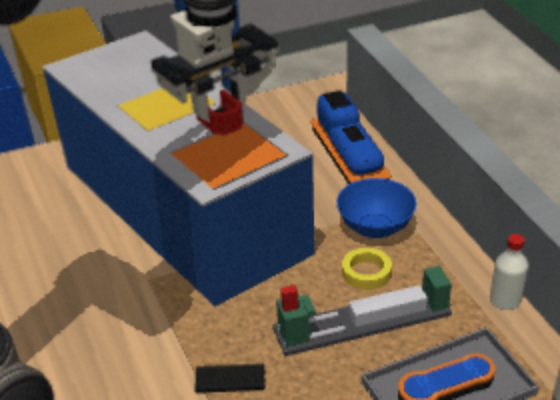

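The cup is held level over the shut flap. Pressing.

```bash
python3 -m crank '[[-1,0,0,25,0],[-1,0,0,45,0],[-1,0,0,53,0],[-1,0,0,57,0],[-1,0,0,61,0],[-1,0,0,65,0],[-1,0,0,69,0],[-1,0,0,73,0],[-1,0,0,77,0],[-1,0,0,81,0],[-1,0,0,85,0],[-1,0,0,88,0]]'|sed -n 2,4p
python3 -m crank '[[-1,0,0,3,0],[-1,0,0,6,0],[-1,0,0,9,0],[-1,0,0,12,0],[-1,0,0,15,0],[-1,0,0,18,0],[-1,0,0,20,0],[-1,0,0,21,0]]'
python3 -m crank '[[0.7,0,0,0,0],[0.7,0,0,0,0],[0.7,0,0,0,0],[0.7,0,0,0,0],[0.7,0,0,0,0],[0.7,0,0,-40,0],[0.7,0,0,-80,0],[0.7,0,0,-120,0],[0.7,0,0,-150,0],[0.7,0,0,-150,0],[0.7,0,0,-150,0]]'
python3 - <<'E'
from m import *
q,e=grab("side");cv2.imwrite("pics/b5.png",cv2.resize(q[30:230,150:430,::-1],None,fx=2,fy=2))
E
```

```text
tool_pos: [0.4764, 0.3569, 0.3917]
tool_rot: [3.134, -0.003, 1.816]
contact_force: [-0.6, 2.2, 8.0]
time: 43.2
tool_pos: [0.4762, 0.3569, 0.3689]
tool_rot: [3.138, -0.002, 1.817]
contact_force: [0.2, 3.2, 3.5]
opening: 0.0552
grip_force: 59.7
time: 44.12
tool_pos: [0.4758, 0.3564, 0.519]
tool_rot: [3.138, -0.001, 1.817]
contact_force: [0.5, -0.1, -0.1]
opening: 0.0784
grip_force: 0.0
```

View pics/b5.png

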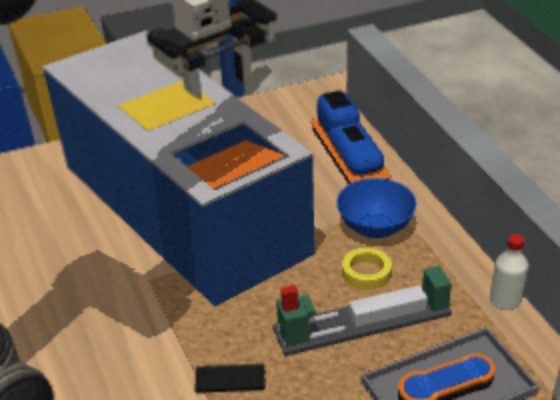

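The cup has dropped in and the flap is closing. I'll back off, wait for it to shut, and take a last look.

```bash
python3 -m crank '[[0,0,40,0,0],[0,0,80,0,0],[0,0,80,0,0],[0,0,80,0,0],[0,0,80,0,0],[0,0,80,0,0],[0,0,80,0,0],[0,0,80,0,0],[0,0,80,0,0],[0,0,80,0,0],[0,0,80,0,0],[0,0,80,0,0]]'>/dev/null; python3 -m crank '[[0,0,0,0,0],[0,0,0,0,0],[0,0,0,0,0],[0,0,0,0,0],[0,0,0,0,0],[0,0,0,0,0],[0,0,0,0,0],[0,0,0,0,0],[0,0,0,0,0],[0,0,0,0,0],[0,0,0,0,0],[0,0,0,0,0]]'
python3 - <<'E'
from m import *
q,e=grab("side");p,d=grab("top")
for n,i,dd in(("side",q,e),("top",p,d)):
  for x in seg(n,i,dd,(0,80,640,400),red,(0,.2)): print(n,'red',x)
for x in seg("side",q,e,(220,60,310,150),org,(.1,.3)): print('flap',x)
for x in seg("top",p,d,(300,130,360,220),blu,(.01,.05)): print('sole',x)
cv2.imwrite("pics/end.png",cv2.resize(np.hstack([p,q])[...,::-1],(800,250),interpolation=cv2.INTER_AREA))
E
```

```text
time: 46.17
tool_pos: [0.5535, 0.3761, 0.5173]
tool_rot: [3.141, -0.0, 1.817]
contact_force: [-0.6, -0.4, 0.3]
opening: 0.0459
grip_force: 0.0
side red (np.int32(57), array([407., 150.]), array([0.8557, 0.032 , 0.1397]), 'rect', array([868.8,  46.5]), array([62.4, 24.3]), 49.2)
side red (np.int32(91), array([294., 179.]), array([0.4805, 0.101 , 0.1043]), 'rect', array([480.9, 104.7]), array([20. , 24.2]), 77.5)
top red (np.int32(59), array([290., 107.]), array([0.8608, 0.0392, 0.1396]), 'rect', array([872.5,  38.9]), array([54.1, 24.2]), 7.1)
top red (np.int32(40), array([267., 223.]), array([0.4791, 0.1069, 0.1163]), 'rect', array([480.8, 107.4]), array([13.2, 22. ]), 84.1)
flap (np.int32(915), array([264., 107.]), array([0.4785, 0.3438, 0.2247]), 'rect', array([480. , 344.9]), array([149.6, 128.2]), 14.3)
sole (np.int32(383), array([331., 175.]), array([ 0.6582, -0.0986,  0.0307]), 'rect', array([ 660.4, -100.1]), array([ 37.3, 136.9]), 88.5)
```

View pics/end.png

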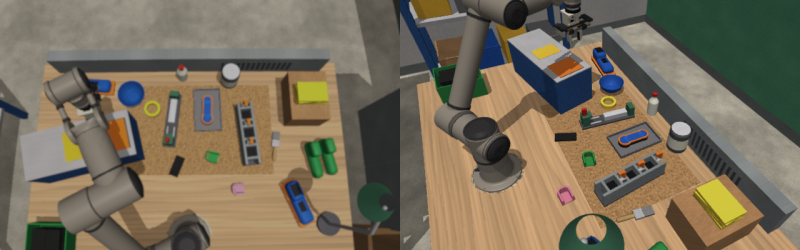

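The last picture shows all three dock bays empty, the flap shut, the sole flat in the tray and the jaw open. No red heel cup is left on the bench (the remaining red is the bottle cap and the jaw post).

```bash
python3 -c "
from cell import ticket;print(ticket.hand_in())"
```

```text
the job is handed in; nothing more can be done
None
```

I handed the job in at about 46 s: the sole lies flat in the tray, the jaw is open, all three cartridges and the one red heel cup on the bench went into the bin, and the flap is shut; the hand-in returned no verdict.

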